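# Slide the find board round the vials into the recording dock

## Task

The glue on the two bone pieces is still setting, so slide their plywood board flat along the table - never lift it, never let it or yourself bump the vials, the white carton or the loupe - round into the recording dock, until it is fully home against the end stop and the sprung roller has clicked into the board's notch. The dropper bottle has toppled into the way: before the board gets to it, stand it upright again on its black rubber mat and leave it there; the bone pieces must stay on the board untouched.

Things in the scene. Friction and masses are not known exactly. Their poses are not given: they have to be found in the camera images.
- find_board: Loose ply board, grey foam on top, 100 (x) x 130 (y) x 20 mm, about 0.4 kg; origin: centre of its underside. Near (-x) edge has rounded corners and the notch, a scallop 10 mm deep centred at y = +20 mm. Too wide to grip: push its edges (18 mm ply). Starts within 0.25 rad of the dock's directions, right of and nearer the robot than the dock; goes home with its x, y along the dock's, not turned round.
- dock: Fixed aluminium dock, within 0.16 rad of world axes. Origin: on the table, where the board's origin is when home. Channel along y, open to -y: far fence face x = +50 mm (y -50 to 77), near guide face x = -53 mm (y -30 to 77), 20 mm lead-in flares at 25 degrees before both; end stop face y = +65 mm. 20 mm high. Catch housing reaches x = -102 mm at y = +20. Push the board in along dock +y.
- dock_catch (a joint): Sprung roller, 12 mm diameter, in the near guide at dock y = +20 mm, standing 3.5 mm into the board's way. Value: metres pushed back, 0 = out. The passing board drives it back about 3.5 mm (push of 8 to 18 N in all) and it springs out to under 1.5 mm in the board's notch at the end stop. Reads 0 with the dock empty, too.
- bone_large: Loose brown bone piece, 22 x 33 x 18 mm, lying on the board; origin at the centre of its underside.
- bone_small: Loose pale bone piece, 19 x 25 x 14 mm, lying on the board; origin at the centre of its underside.
- dropper_bottle: Closed white dropper bottle lying toppled in the way before the dock. Origin: centre of its base; z runs from base to nozzle (nozzle about towards dock -y at the start). Round body 49 mm diameter, 118 mm long, collar of 29 mm diameter to 136 mm, thin nozzle to 176 mm. About 0.1 kg.
- bottle_mat: Black rubber mat lying fixed at the right-hand side of the table, 105 (x) x 105 (y) x 4 mm; origin at the centre of its underside.
- vial_1: Loose sample vial standing by the path, 23 mm diameter, 54 mm high, origin at the centre of its base.
- vial_2: Loose sample vial like vial_1, beside it.
- vial_3: Loose sample vial like vial_1, beside it.
- white_carton: Small white carton by the path, 76 (x) x 131 (y) x 28 mm, origin at the centre of its underside.
- loupe: Small folding loupe lying right of the board, 34 (x) x 67 (y) x 14 mm, origin at the centre of its underside.

How it is judged:
By the outcome, as a careful person would: the job done as asked, in the order asked, and still so for the second after the job is handed in, with the robot touching nothing.
It also fails if it takes over 66 s, if anything falls off the work surface, if the arm or the gripper's body presses on something with over 40 N, if the wrist force passes 120 N, or if a joint passes its speed limit or range.

## Robot

A 6-joint arm with a two-finger parallel gripper is mounted at the origin on the work surface; the furniture and walls round the work are solid. World frame = base frame: x ahead of the robot, y to its left, z up, the work surface at z = 0. Lengths are in m, angles in rad, forces in N, time in s.
With the tool pointing down it reaches from about 0.3 to 0.775 m from the base axis. Payload 14.6 kg.
Tool frame: the origin (TCP) lies at the very end of the fingers, on their centre line; the grasp point (between the pads) lies 19 mm behind it; z points along the fingers, y is the direction in which the jaws open and shut (so a half turn about z gives the same grasp; the last joint's range is limited). The gripper opens to 94 mm and grips with 3 to 60 N. Pads are 16 mm wide; open, the fingers measure 119 mm over their backs; the gripper's body (75 mm by 177 mm) begins 78 mm behind the grasp point.
Start: joints at [-1.325, 0.3, 1.521, -0, 1.321, -0.067], TCP at [0.169, -0.523, 0.205] pointing down, gripper open.
Joint ranges: [-3.03, 3.03], [-0.79, 2.21], [0.23, 2.52], [-1.04, 4.18], [0, 3.07], [-2.55, 2.55]. Speed limits (rad/s): [2.22, 2.22, 2.57, 3.14, 3.14, 3.14].

## Interface

Orientations are given as a rotation vector (axis times angle).
In Python, from bench import robot, eoat, kinematics, sensors, optics gives the robot as it stands. Calls block until the motion is done:
- robot.move_pose(position, orientation): joint-space move of the TCP to a pose.
- robot.move_linear(position, rotation=None, max_speed=0.15): straight line of the TCP; rotation=None keeps the orientation; max_speed is the mean speed in m/s.
- robot.move_joints(angles): joint-space move.
- eoat.command_gripper(opening): finger opening in m; the grip force is fixed at half the most; returns when the fingers have stopped.
- robot.pause(seconds).
- kinematics.solve_ik(position, orientation): joint angles nearest the present ones, or None.
- sensors.read_state(): the state.
- optics.read_camera(name): name is "scene" or "top" or "wrist"; returns the picture (420x560x3 uint8, blue, green, red); there is no depth.
- optics.camera_params(name): a dict with "mtx" (3x3 intrinsics, pixels), "distortion" ([k1, k2, p1, p2, k3] as OpenCV has them; the pictures are not rectified), "R" (3x3) and "t" (3): a world point X has camera coordinates R X + t; the wrist camera has in their place "mount" (4x4, takes a point from camera to tool coordinates, whose origin is the TCP and whose axes are the flange's). Camera axes: x right, y down, z forward; pixel columns grow to the right and rows downward; lengths in m; the calibration is good to about 2 mm. A picture is of the moment at which its call begins: read the wrist's pose just before it. camera_params takes no time and is no camera call.
A pose or a line that the arm cannot do raises robot.IKError and nothing moves.
- robot.finish_job(): hands the job in, once; it reports no verdict.
The state is a dict: "time": time; "qpos": joint angles; "joint_velocities": joint speeds; "joint_torque": joint torques, N m; "tool_pos": TCP position; "tool_rot": TCP orientation; "contact_force": force on the tool from outside, world axes, zero at the start; "wrist_torque": the same for the moment, N m; "gripper_width": finger opening in m.
Only numpy, scipy, OpenCV 4.12 (cv2) and the standard library are available. Lean on these libraries where they do the work, as an engineer would, in place of code of your own. Each camera call takes 0.05 s, during which the arm holds its last target.

## Working session

There is one attempt and no reset: what is moved stays moved. The work goes in short steps, each a Python script; the robot and the scene stay as the last script left them, time stands still between calls to the robot, and variables do not carry over. Pictures are saved under pics/ and viewed, and the job is handed in when it is done.

```bash
ls -la; mkdir -p pics; python3 - <<'E'
from bench import robot,eoat,kinematics,sensors,optics
import cv2
print(sensors.read_state())
for n in ["scene","top","wrist"]:
    cv2.imwrite(f"pics/{n}0.png",optics.read_camera(n)); print(n,optics.camera_params(n))
E
```

```text
total 12
drwxr-xr-x  3 agent agent 4096 Dec  7 06:29 .
drwxr-xr-x 23 root  root  4096 Dec  7 06:29 ..
drwxr-xr-x  2 agent agent 4096 Dec  7 06:29 pics
{'time': 0.0, 'qpos': array([-1.32456454e+00,  3.00444715e-01,  1.52158303e+00, -1.79312179e-05,
        1.32071919e+00, -6.65946050e-02]), 'joint_velocities': array([-0.00075466,  0.00112379, -0.00046571,  0.00073844,  0.00030109,
        0.00248363]), 'joint_torque': array([ 7.69855487e-04, -5.31806982e+01, -3.52738130e+01,  7.08738528e-02,
        2.43731408e-02, -6.63913033e-05]), 'tool_pos': array([ 0.16919181, -0.52304707,  0.20489999]), 'tool_rot': array([-3.10210612e+00, -4.89213413e-01,  1.89741830e-04]), 'contact_force': array([-0.11709803, -0.14755469,  0.4210777 ]), 'wrist_torque': array([-0.03721711, -0.01723395,  0.0288845 ]), 'gripper_width': 0.09400403071943152}
scene {'mtx': array([[544.41643118,   0.        , 285.36554556],
       [  0.        , 544.41643118, 204.53397472],
       [  0.        ,   0.        ,   1.        ]]), 'distortion': array([-0.01217136,  0.        ,  0.        ,  0.        ,  0.        ]), 'R': 
[... 552 characters left out ...]
  [ 0.13167851,  0.03217672, -0.99077012]]), 't': array([-0.18138994,  0.48040625,  0.86124348])}
wrist {'mtx': array([[291.9098952 ,   0.        , 283.79474046],
       [  0.        , 291.9098952 , 206.46861158],
       [  0.        ,   0.        ,   1.        ]]), 'distortion': array([0.00048684, 0.        , 0.        , 0.        , 0.        ]), 'mount': array([[-1.33970077e-04, -9.67204562e-01, -2.53998656e-01,
         7.47030285e-02],
       [ 9.99999666e-01,  7.50797648e-05, -8.13341011e-04,
         2.65224512e-04],
       [ 8.05737295e-04, -2.53998680e-01,  9.67204229e-01,
        -1.79894304e-01],
       [ 0.00000000e+00,  0.00000000e+00,  0.00000000e+00,
         1.00000000e+00]])}
```

View pics/scene0.png

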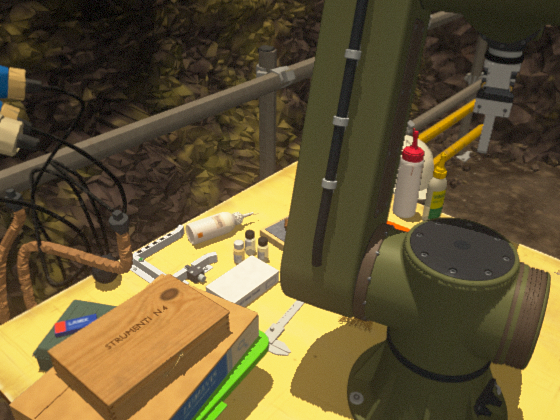

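View pics/top0.png

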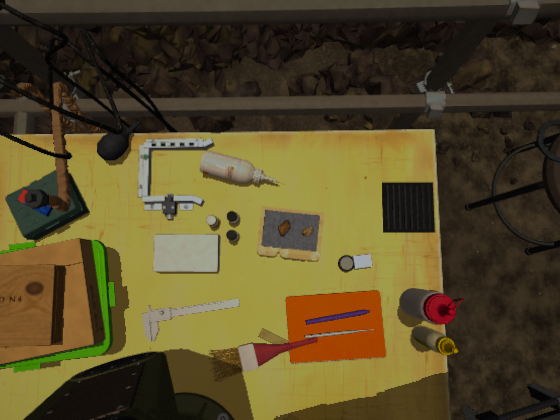

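View pics/wrist0.png

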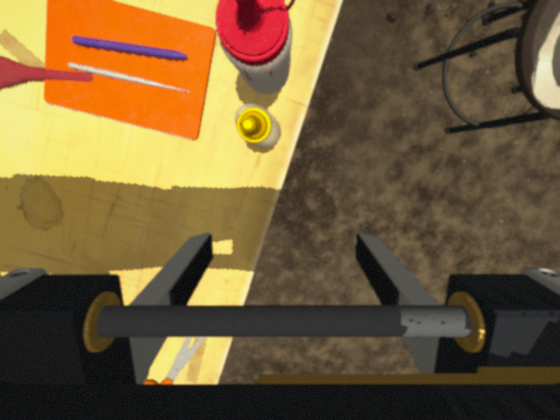

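```bash
cat > h.py <<'E'
import numpy as np, cv2
from bench import robot,eoat,kinematics,sensors,optics
from scipy.spatial.transform import Rotation as Ro
def cast(name,px,z,P=None):
    """pixels -> world points on plane z"""
    p=P or optics.camera_params(name)
    px=np.asarray(px,float).reshape(-1,1,2)
    n=cv2.undistortPoints(px,p["mtx"],p["distortion"]).reshape(-1,2)
    d=np.c_[n,np.ones(len(n))]@p["R"]; c=-p["R"].T@p["t"]
    s=(z-c[2])/d[:,2]
    return (c+d*s[:,None])
def wristP(st):
    p=optics.camera_params("wrist"); M=p["mount"]
    T=np.eye(4);T[:3,:3]=Ro.from_rotvec(st["tool_rot"]).as_matrix();T[:3,3]=st["tool_pos"]
    W=np.linalg.inv(T@M); return dict(mtx=p["mtx"],distortion=p["distortion"],R=W[:3,:3],t=W[:3,3])
def proj(name,X,P=None):
    p=P or optics.camera_params(name)
    return cv2.projectPoints(np.asarray(X,float).reshape(-1,1,3),cv2.Rodrigues(p["R"])[0],p["t"],p["mtx"],p["distortion"])[0].reshape(-1,2)
def st(): return sensors.read_state()
E
python3 - <<'E'
import cv2
a=cv2.imread("pics/top0.png")
cv2.imwrite("pics/c1.png",cv2.resize(a[125:275,130:330],None,fx=4,fy=4,interpolation=cv2.INTER_CUBIC))
cv2.imwrite("pics/c2.png",cv2.resize(a[150:300,250:450],None,fx=4,fy=4,interpolation=cv2.INTER_CUBIC))
E
```

```text
(no output)
```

View pics/c1.png

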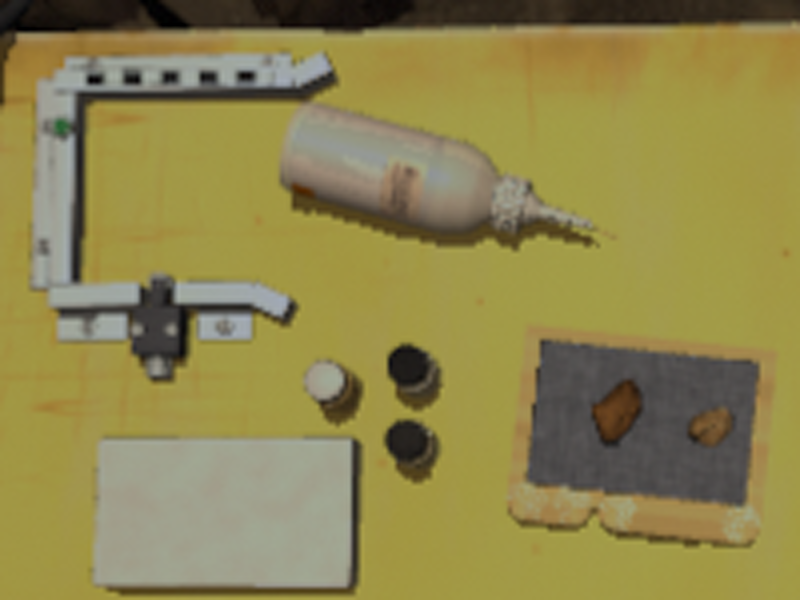

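View pics/c2.png

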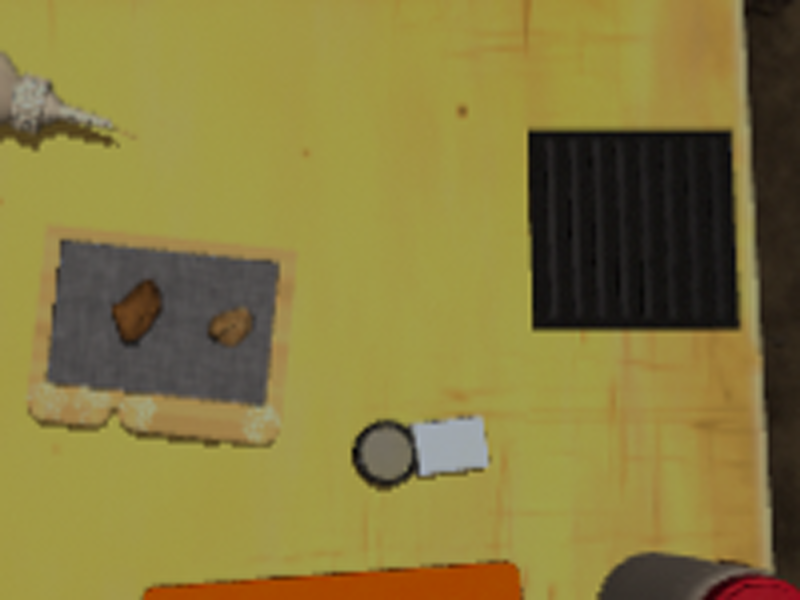

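```bash
python3 - <<'E'
from h import *
np.set_printoptions(precision=4,suppress=True)
p=optics.camera_params("top"); print("cam",-p["R"].T@p["t"])
def c1(*q): return np.array(q)/4.+[130,125]
def c2(*q): return np.array(q)/4.+[250,150]
for n,q,z in [("board far-left,far-right,near-left,near-right",c1([528,328],[775,352],[508,518],[759,546]),.019),
 ("notch",c1([594,512]),.019),
 ("endstop inner top/bot; far fence inner L,R; near inner L,R",c1([78,97],[72,285],[80,92],[295,88],[50,287],[262,283]),.02),
 ("flare tips far,near",c1([330,75],[293,300]),.02),("dock outer top",c1([42,80],[68,60]),.02),
 ("housing bot",c1([158,378]),.02),
 ("vial tops",c1([326,382],[409,366],[409,441]),.054),
 ("carton top",c1([100,438],[354,438],[94,585],[354,587]),.028),
 ("bones",c1([617,411],[711,426]),.03),
 ("bottle axis base, shoulder, collar, tip",c1([292,148],[465,190],[512,204],[610,236]),.0245),
 ("mat",c2([529,131],[733,131],[533,327],[740,327]),.004),
 ("loupe",c2([354,455],[488,445],[384,422],[384,488]),.014)]:
  print(n);print(cast("top",q,z))
E
```

```text
cam [ 0.3621 -0.2129  0.9105]
board far-left,far-right,near-left,near-right
[[ 0.4896 -0.1544  0.019 ]
 [ 0.4761 -0.281   0.019 ]
 [ 0.3922 -0.1443  0.019 ]
 [ 0.3775 -0.2712  0.019 ]]
notch
[[ 0.395 -0.188  0.019]]
endstop inner top/bot; far fence inner L,R; near inner L,R
[[ 0.6144  0.083   0.02  ]
 [ 0.514   0.0828  0.02  ]
 [ 0.6171  0.0821  0.02  ]
 [ 0.618  -0.0317  0.02  ]
 [ 0.513   0.0943  0.02  ]
 [ 0.5142 -0.0163  0.02  ]]
flare tips far,near
[[ 0.6248 -0.0501  0.02  ]
 [ 0.5051 -0.0326  0.02  ]]
dock outer top
[[0.6238 0.1024 0.02  ]
 [0.6345 0.089  0.02  ]]
housing bot
[[0.465  0.0365 0.02  ]]
vial tops
[[ 0.4584 -0.0566  0.054 ]
 [ 0.4661 -0.0978  0.054 ]
 [ 0.4289 -0.0981  0.054 ]]
carton top
[[ 0.4336  0.0631  0.028 ]
 [ 0.4327 -0.0666  0.028 ]
 [ 0.3595  0.0635  0.028 ]
 [ 0.3579 -0.0677  0.028 ]]
bones
[[ 0.4453 -0.2001  0.03  ]
 [ 0.4374 -0.2474  0.03  ]]
bottle axis base, shoulder, collar, tip
[[ 0.5845 -0.0316  0.0245]
 [ 0.5613 -0.122   0.0245]
 [ 0.5536 -0.1464  0.0245]
 [ 0.5363 -0.197   0.0245]]
mat
[[ 0.5407 -0.405   0.004 ]
 [ 0.5395 -0.5096  0.004 ]
 [ 0.4382 -0.4034  0.004 ]
 [ 0.4376 -0.508   0.004 ]]
loupe
[[ 0.373  -0.3093  0.014 ]
 [ 0.3778 -0.3766  0.014 ]
 [ 0.3895 -0.3248  0.014 ]
 [ 0.3564 -0.3239  0.014 ]]
```

```bash
cat >> h.py <<'E'
TCPG=.019
def pose(gp,heading,dep,flip=1):
    """tool pose: grasp point gp, tool z heading (rad, horizontal), depressed dep below horizontal; tool x in upper half"""
    h=np.array([np.cos(heading),np.sin(heading),0]);u=np.array([0,0,1.])
    z=np.cos(dep)*h-np.sin(dep)*u
    x=(np.sin(dep)*h+np.cos(dep)*u)*flip
    R=np.c_[x,np.cross(z,x),z]
    return np.asarray(gp)+TCPG*z, Ro.from_matrix(R).as_rotvec()
BB=np.array([.5855,-.028,.0245]); BD=np.array([-.2798,-.960,0]); BD/=np.linalg.norm(BD)
MAT=np.array([.489,-.4565])
E
python3 - <<'E'
from h import *
np.set_printoptions(precision=3,suppress=True)
hb=np.arctan2(BD[1],BD[0])
for s in (.075,):
  for t in (0,20,30,40):
    t=np.radians(t)
    # tool z at grasp: heading opposite to BD, depression 90-t ; tool x must have +BD -> 'pose' x has sin(dep)*h => flip=-1
    g=BB+s*BD; g[2]=.03
    p,r=pose(g,hb+np.pi,np.pi/2-t,-1)
    print("grasp",np.degrees(t),p,kinematics.solve_ik(p,r),kinematics.solve_ik(p+[0,0,.12],r))
    for H in (-20,-43,-60,-80):
      for z in (.08,.2):
        p,r=pose([*MAT,z],np.radians(H),t,1)
        print("   place",H,z,kinematics.solve_ik(p,r))
E
```

```text
grasp 0.0 [ 0.565 -0.1    0.011] None None
   place -20 0.08 [-1.054  0.826  1.919  2.397  1.273 -1.306]
   place -20 0.2 [-1.054  0.536  1.977  2.331  1.106 -1.13 ]
   place -43 0.08 [-0.839  0.804  1.999  3.048  1.233 -1.54 ]
   place -43 0.2 [-0.839  0.494  2.059  3.035  0.984 -1.512]
   place -60 0.08 [-0.666  0.816  1.955  3.548  1.228 -1.715]
   place -60 0.2 [-0.666  0.517  2.013  3.597  1.009 -1.826]
   place -80 0.08 [-0.513  0.864  1.804  4.082  1.277 -1.948]
   place -80 0.2 [-0.513  0.597  1.858  4.147  1.157 -2.135]
grasp 20.0 [ 0.566 -0.094  0.012] None None
   place -20 0.08 [-1.033  0.631  1.936  2.192  0.819 -1.081]
   place -20 0.2 [-1.033  0.373  1.932  1.947  0.692 -0.745]
   place -43 0.08 [-0.836  0.597  2.011  3.015  0.69  -1.502]
   place -43 0.2 [-0.836  0.322  2.007  2.941  0.416 -1.417]
   place -60 0.08 [-0.678  0.615  1.969  3.683  0.717 -1.865]
   place -60 0.2 [-0.678  0.35   1.966  3.921  0.503 -2.153]
   place -80 0.08 None
   place -80 0.2 None
grasp 29.999999999999996 [ 0.567 -0.091  0.014] None None
   place -20 0.08 [-1.008  0.562  1.902  1.964  0.612 -0.839]
   place -20 0.2 [-1.008  0.33   1.871  1.57   0.559 -0.368]
   place -43 0.08 [-0.833  0.526  1.97   2.961  0.406 -1.446]
   place -43 0.2 [-0.833  0.281  1.938  2.618  0.142 -1.093]
   place -60 0.08 [-0.693  0.546  1.933  3.877  0.465 -2.068]
   place -60 0.2 None
   place -80 0.08 None
   place -80 0.2 None
grasp 40.0 [ 0.568 -0.088  0.015] [-0.52   0.686  1.607  0.747  1.166  2.487] None
   place -20 0.08 [-0.977  0.521  1.843  1.549  0.467 -0.413]
   place -20 0.2 [-0.977  0.315  1.789  1.084  0.534  0.115]
   place -43 0.08 [-0.828  0.487  1.901  2.672  0.132 -1.155]
   place -43 0.2 [-0.828  0.272  1.846  0.375  0.163  1.15 ]
   place -60 0.08 None
   place -60 0.2 None
   place -80 0.08 None
   place -80 0.2 None
```

```bash
python3 - <<'E'
from h import *
np.set_printoptions(precision=3,suppress=True)
hb=np.arctan2(BD[1],BD[0])
for s in (.075,):
  for t in (-20,0,20,30,40):
    t=np.radians(t)
    g=BB+s*BD; g[2]=.03
    p,r=pose(g,hb+np.pi,np.pi/2-t,1)
    print("grasp",np.degrees(t),p,kinematics.solve_ik(p,r),kinematics.solve_ik(p+[0,0,.12],r))
    for H in (0,20,-20,-43,-60,-80,-110):
      for z in (.08,.2):
        p,r=pose([*MAT,z],np.radians(H),t,-1)
        print("   place",H,z,kinematics.solve_ik(p,r))
E
```

```text
grasp -20.0 [ 0.563 -0.106  0.012] [-0.092  0.632  1.57  -0.399  1.045  0.412] [-0.092  0.47   1.504 -0.361  1.257  0.32 ]
   place 0 0.08 [-1.136  1.085  1.636  2.102  1.722  1.954]
   place 0 0.2 [-1.136  0.819  1.744  2.118  1.64   2.091]
   place 20 0.08 [-1.171  1.159  1.405  1.808  1.834  2.171]
   place 20 0.2 [-1.171  0.918  1.51   1.841  1.8    2.307]
   place -20 0.08 [-1.033  1.046  1.798  2.501  1.684  1.758]
   place -20 0.2 [-1.033  0.754  1.911  2.506  1.541  1.865]
   place -43 0.08 [-0.836  1.033  1.868  3.061  1.681  1.591]
   place -43 0.2 [-0.836  0.728  1.985  3.061  1.493  1.606]
   place -60 0.08 [-0.678  1.04   1.83   3.489  1.665  1.473]
   place -60 0.2 [-0.678  0.742  1.944  3.488  1.493  1.411]
   place -80 0.08 [-0.536  1.07   1.693  3.938  1.662  1.286]
   place -80 0.2 [-0.536  0.795  1.803  3.934  1.547  1.168]
   place -110 0.08 None
   place -110 0.2 None
grasp 0.0 [ 0.565 -0.1    0.011] [-0.239  0.58   1.614  0.     0.948  0.044] [-0.239  0.421  1.537  0.     1.184  0.044]
   place 0 0.08 [-1.162  0.886  1.741  1.931  1.374  2.05 ]
   place 0 0.2 [-
[... 2094 characters left out ...]
one
   place -80 0.2 None
   place -110 0.08 None
   place -110 0.2 None
grasp 40.0 [ 0.568 -0.088  0.015] [-0.52   0.686  1.607  0.747  1.166 -0.655] [-0.52   0.502  1.568  0.698  1.334 -0.499]
   place 0 0.08 None
   place 0 0.2 None
   place 20 0.08 None
   place 20 0.2 None
   place -20 0.08 None
   place -20 0.2 None
   place -43 0.08 [-0.828  0.487  1.901  2.672  0.132  1.987]
   place -43 0.2 [-0.828  0.272  1.846  0.375  0.163 -1.992]
   place -60 0.08 None
   place -60 0.2 [-0.711  0.296  1.815 -0.954  0.315 -0.42 ]
   place -80 0.08 None
   place -80 0.2 None
   place -110 0.08 [-0.52   0.725  1.477 -1.041  1.065  0.429]
   place -110 0.2 [-0.52   0.561  1.426 -0.954  1.182  0.229]
```

```bash
python3 - <<'E'
from h import *
from scipy.spatial.transform import Slerp
np.set_printoptions(precision=2,suppress=True)
hb=np.arctan2(BD[1],BD[0]); s=.072
for t,H,zl in [(25,-43,.15),(25,-35,.15),(25,-52,.15),(20,-43,.15)]:
    t=np.radians(t); g=BB+s*BD; g[2]=.03
    pg,rg=pose(g,hb+np.pi,np.pi/2-t,1)
    pp,rp=pose([*MAT,s+.004],np.radians(H),t,-1)
    A=pg+[0,0,.17]; B=pp+[0,0,.10]
    S=Slerp([0,1],Ro.from_rotvec([rg,rp]))
    print(np.degrees(t),H,"g",kinematics.solve_ik(pg,rg))
    for f in np.linspace(0,1,9): print("  ",f,kinematics.solve_ik(A+f*(B-A),S(f).as_rotvec()))
    print("  place",kinematics.solve_ik(pp,rp))
E
```

```text
25.0 -43 g [-0.42  0.61  1.63  0.51  1.03 -0.43]
   0.0 [-0.42  0.39  1.52  0.45  1.33 -0.27]
   0.125 [-0.43  0.35  1.54  0.29  1.24 -0.37]
   0.25 [-0.44  0.31  1.58  0.14  1.12 -0.47]
   0.375 [-0.47  0.27  1.65  0.    0.96 -0.56]
   0.5 [-0.5   0.24  1.73 -0.14  0.77 -0.65]
   0.625 [-0.55  0.22  1.82 -0.29  0.54 -0.71]
   0.75 [-0.62  0.22  1.9  -0.52  0.29 -0.68]
   0.875 [-0.72  0.26  1.96  4.15  0.08  0.72]
   1.0 [-0.83  0.34  1.99  2.91  0.33  1.76]
  place [-0.83  0.57  1.99  3.    0.56  1.66]
25.0 -35 g [-0.42  0.61  1.63  0.51  1.03 -0.43]
   0.0 [-0.42  0.39  1.52  0.45  1.33 -0.27]
   0.125 [-0.43  0.35  1.54  0.3   1.24 -0.39]
   0.25 [-0.45  0.3   1.59  0.16  1.11 -0.52]
   0.375 [-0.48  0.26  1.67  0.05  0.94 -0.65]
   0.5 [-0.52  0.22  1.75 -0.05  0.73 -0.78]
   0.625 [-0.59  0.2   1.84 -0.12  0.49 -0.94]
   0.75 [-0.67  0.21  1.92 -0.07  0.22 -1.21]
   0.875 None
   1.0 [-0.91  0.35  1.98  2.4   0.4   2.14]
  place [-0.91  0.57  1.98  2.65  0.59  1.86]
25.0 -52 g [-0.42  0.61  1.63  0.51  1.03 -0.43]
   0.0 [-0.42  0.39  1.52  0.45  1.33 -0.27]
   0.125 [-0.43  0.
[... 173 characters left out ...]
5 [-0.51  0.24  1.79 -0.42  0.62 -0.5 ]
   0.75 [-0.57  0.24  1.87 -0.76  0.4  -0.35]
   0.875 None
   1.0 [-0.75  0.35  1.98  3.57  0.34  1.23]
  place [-0.75  0.57  1.98  3.41  0.56  1.41]
20.0 -43 g [-0.38  0.6   1.63  0.42  0.99 -0.35]
   0.0 [-0.38  0.38  1.51  0.36  1.31 -0.21]
   0.125 [-0.39  0.34  1.54  0.2   1.21 -0.3 ]
   0.25 [-0.41  0.29  1.6   0.05  1.08 -0.39]
   0.375 [-0.43  0.25  1.68 -0.11  0.91 -0.46]
   0.5 [-0.46  0.22  1.77 -0.27  0.71 -0.51]
   0.625 [-0.52  0.21  1.86 -0.49  0.47 -0.5 ]
   0.75 [-0.6   0.22  1.95 -0.99  0.23 -0.21]
   0.875 [-0.71  0.28  2.    3.59  0.2   1.29]
   1.0 [-0.84  0.37  2.01  2.96  0.47  1.7 ]
  place [-0.84  0.61  2.01  3.02  0.7   1.64]
```

```bash
cat >> h.py <<'E'
hb=np.arctan2(BD[1],BD[0]); SG=.072; T=np.radians(25)
g_=BB+SG*BD; g_[2]=.03
PG,RG=pose(g_,hb+np.pi,np.pi/2-T,1)
PP,RP=pose([*MAT,SG+.004],np.radians(-43),T,-1)
ZT=Ro.from_rotvec(RP).as_matrix()[:,2]
E
python3 - <<'E'
from h import *
np.set_printoptions(precision=3,suppress=True)
eoat.command_gripper(.08)
robot.move_pose(PG+[0,0,.09],RG); print(st()["time"])
s=st();P=wristP(s);cv2.imwrite("pics/w1.png",optics.read_camera("wrist"))
print(proj("wrist",[BB,BB+.072*BD,BB+.176*BD],P))
for d in (.0,.05,.1): print(kinematics.solve_ik(PP-ZT*d,RP))
E
```

```text
2.7167
[[282.562 182.265]
 [282.607 258.098]
 [282.681 381.45 ]]
[-0.834  0.568  1.993  2.997  0.557  1.658]
[-0.844  0.455  2.116  2.983  0.568  1.665]
[-0.856  0.333  2.232  2.961  0.563  1.679]
```

View pics/w1.png

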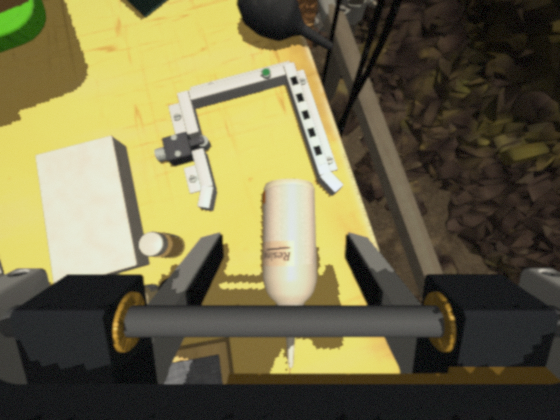

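```bash
python3 - <<'E'
from h import *
np.set_printoptions(precision=3,suppress=True)
Y=Ro.from_rotvec(RG).as_matrix()[:,1]
P=PG+.003*Y
robot.move_linear(P+[0,0,.005],RG,.12); robot.move_linear(P,RG,.05)
s=st();print(s["tool_pos"]-P,s["contact_force"])
print(eoat.command_gripper(.03),st()["gripper_width"],st()["time"])
robot.move_linear(P+[0,0,.17],max_speed=.15)
s=st();print(s["gripper_width"],s["time"],s["qpos"],s["contact_force"])
cv2.imwrite("pics/w2.png",optics.read_camera("wrist"));cv2.imwrite("pics/t2.png",optics.read_camera("top"))
E
```

```text
[ 0. -0.  0.] [ 0.146 -0.411  0.389]
False 0.04869473582753044 4.475
0.04790838081312506 5.7583 [-0.42   0.397  1.508  0.446  1.327 -0.265] [ 0.227  0.125 -1.369]
```

View pics/w2.png

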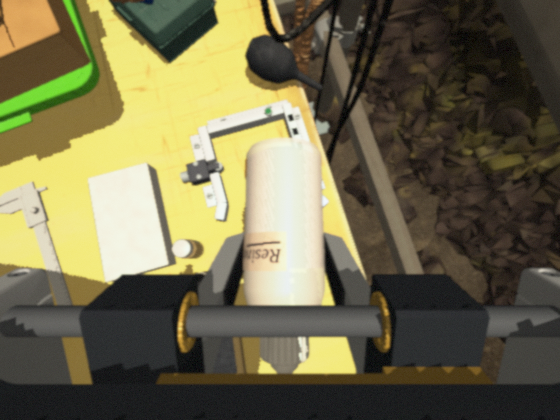

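View pics/t2.png

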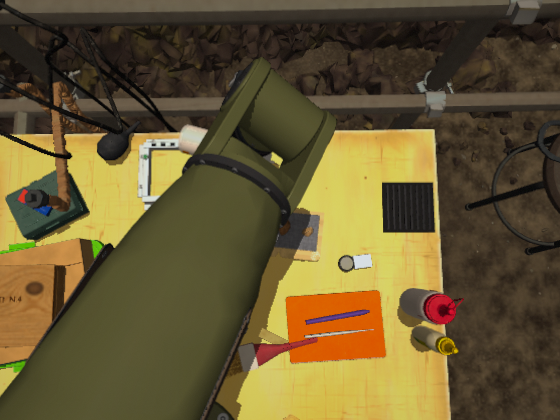

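```bash
python3 - <<'E'
from h import *
np.set_printoptions(precision=3,suppress=True)
robot.move_joints([-.63,.0,1.85,1.7,.9,.75]); s=st();print(s["time"],s["tool_pos"],s["gripper_width"])
B=PP+[0,0,.06]
q=kinematics.solve_ik(B,RP);print(q)
robot.move_joints(q); s=st();print(s["time"],s["tool_pos"]-B,s["gripper_width"],s["contact_force"])
cv2.imwrite("pics/w3.png",optics.read_camera("wrist"));cv2.imwrite("pics/s3.png",optics.read_camera("scene"));cv2.imwrite("pics/t3.png",optics.read_camera("top"))
E
```

```text
7.0083 [ 0.621 -0.147  0.462] 0.048088037004967
[-0.834  0.429  1.996  2.956  0.424  1.705]
8.7 [0.    0.    0.001] 0.048174295579821086 [ 0.042  0.217 -1.348]
```

View pics/w3.png

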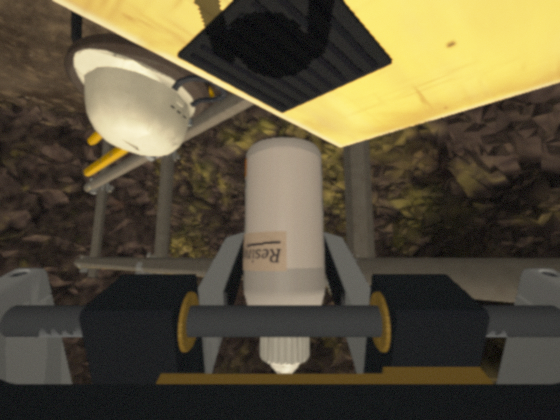

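View pics/s3.png

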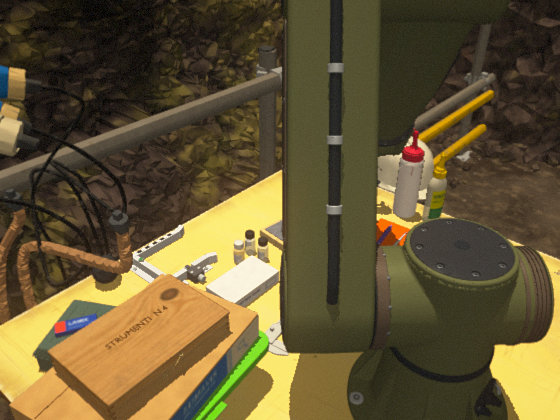

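View pics/t3.png

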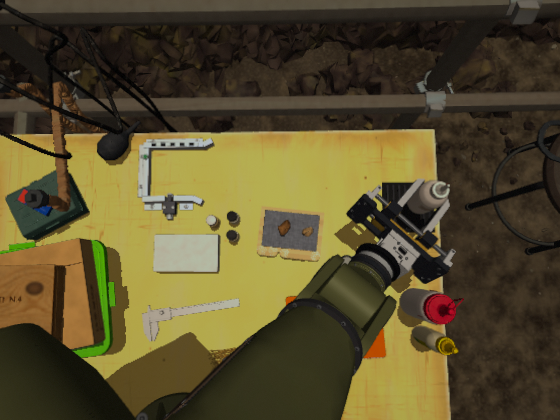

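```bash
python3 - <<'E'
from h import *
np.set_printoptions(precision=1,suppress=True)
b=np.array([*MAT,.064])
print(proj("top",[b+[0,0,h] for h in (0,.072,.118,.136,.176)]))
a=cv2.imread("pics/t3.png");cv2.imwrite("pics/c3.png",cv2.resize(a[150:270,340:480],None,fx=5,fy=5,interpolation=cv2.INTER_CUBIC))
P=wristP(st());print(proj("wrist",[b+[0,0,h] for h in (0,.072,.118,.136,.176)],P))
E
```

```text
[[416.6 202.7]
 [428.2 196.6]
 [436.9 192. ]
 [440.5 190.1]
 [449.4 185.4]]
[[282.4 141.1]
 [282.3 255.8]
 [282.2 338.4]
 [282.2 373. ]
 [282.1 455.1]]
```

View pics/c3.png

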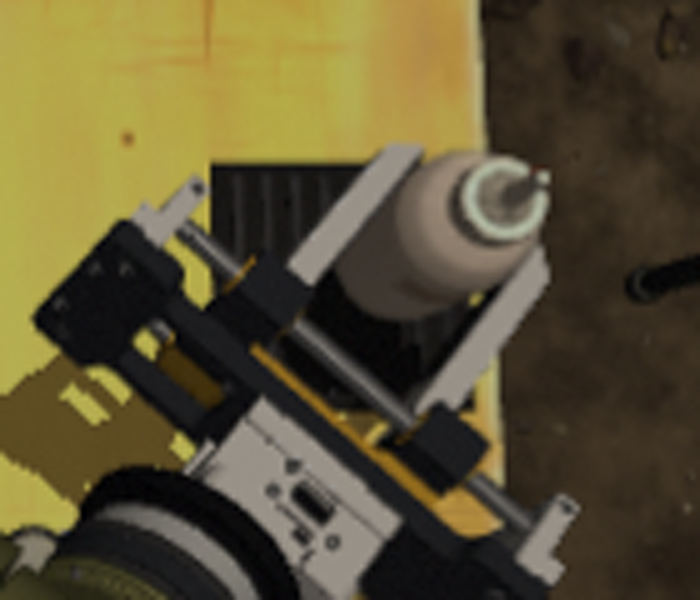

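```bash
python3 - <<'E'
from h import *
np.set_printoptions(precision=3,suppress=True)
robot.move_linear(PP+[0,0,.008],RP,.08); f0=st()["contact_force"][2]
z=.008
while z>-.008:
    z-=.0015; robot.move_linear(PP+[0,0,z],RP,.02)
    f=st()["contact_force"][2]
    if f-f0>2: break
print(z,f0,f,st()["contact_force"],st()["time"])
eoat.command_gripper(.065); robot.pause(.2)
s=st();print(s["time"],s["gripper_width"],s["contact_force"])
cv2.imwrite("pics/t4.png",optics.read_camera("top"));cv2.imwrite("pics/w4.png",optics.read_camera("wrist"))
E
```

```text
-0.003999999999999999 0.05449455826874716 8.169875190700914 [-3.529  2.515  8.17 ] 11.65
12.3333 0.06460577894972978 [ 0.089 -0.039 -0.973]
```

View pics/w4.png

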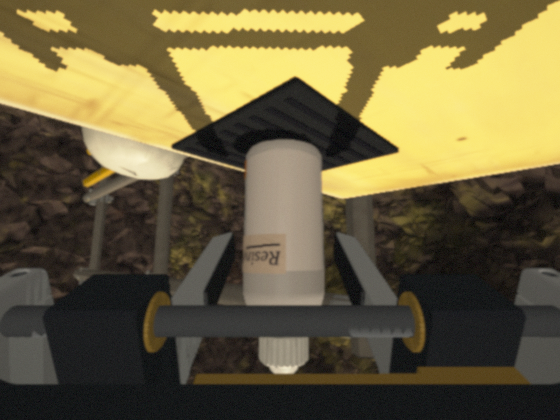

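View pics/t4.png

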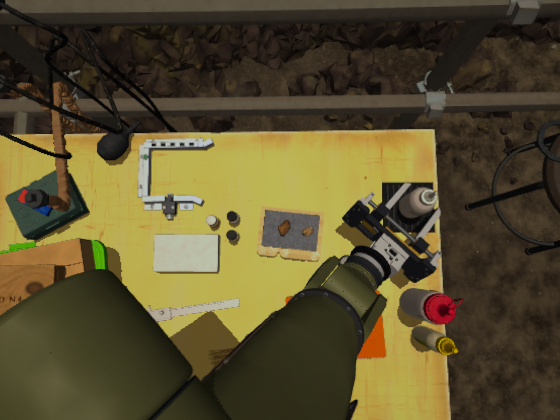

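```bash
cat >> h.py <<'E'
def down(xy,z,head):
    x=np.array([np.cos(head),np.sin(head),0]);zz=np.array([0,0,-1.])
    return np.array([*xy,z]),Ro.from_matrix(np.c_[x,np.cross(zz,x),zz]).as_rotvec()
E
python3 - <<'E'
from h import *
np.set_printoptions(precision=3,suppress=True)
eoat.command_gripper(.088)
p=PP-ZT*.1+[0,0,-.004]; robot.move_linear(p,RP,.15)
try: robot.move_linear(p+[0,0,.08],RP,.2)
except robot.IKError: print("no up")
s=st();print(s["time"],s["qpos"],s["tool_pos"])
robot.move_joints([-.63,.0,1.85,1.7,.9,.75])
p,r=down([.3565,-.2046],.12,-.108)
robot.move_pose(p,r)
s=st();print(s["time"],s["qpos"],s["tool_pos"])
cv2.imwrite("pics/w5.png",optics.read_camera("wrist"));cv2.imwrite("pics/t5.png",optics.read_camera("top"))
E
```

```text
14.3667 [-0.856  0.134  2.21   2.856  0.347  1.795] [ 0.435 -0.406  0.185]
17.3833 [-0.61   0.09   1.988  0.001  1.064  1.069] [ 0.357 -0.204  0.12 ]
```

View pics/w5.png

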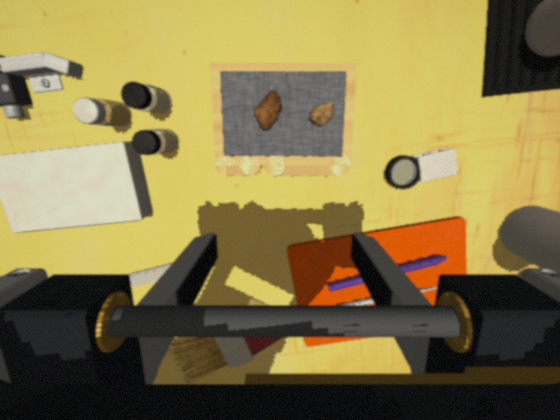

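View pics/t5.png

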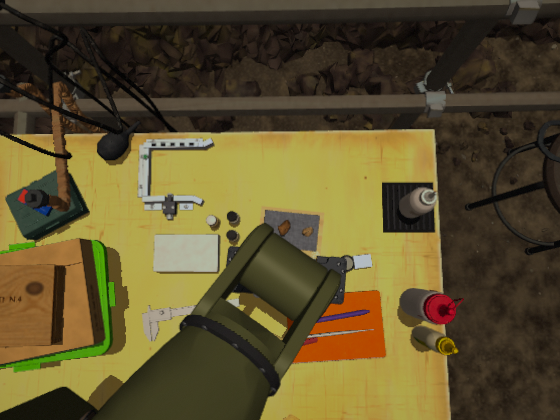

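```bash
python3 - <<'E'
from h import *
np.set_printoptions(precision=4,suppress=True)
s=st();P=wristP(s)
C=cast("wrist",[[211,64],[355,64],[216,172],[352,175]],.019,P);print(C,C.mean(0))
print("dock flare near tip,guide",cast("wrist",[[81,74]],.02,P))
eoat.command_gripper(.07)
p,r=down([.3565,-.2046],.006,-.108); robot.move_linear(p,r,.12)
x=.0
d=np.array([np.cos(-.108),np.sin(-.108),0]); f0=st()["contact_force"]
for k in range(1,9):
    robot.move_linear(p+d*.003*k,r,.03); s=st(); f=(s["contact_force"]-f0)
    if f[0]<-.7: break
print(k,s["tool_pos"],f,s["time"])
E
```

```text
[[ 0.4938 -0.1544  0.019 ]
 [ 0.48   -0.2807  0.019 ]
 [ 0.3989 -0.1428  0.019 ]
 [ 0.3818 -0.2732  0.019 ]] [ 0.4386 -0.2128  0.019 ]
dock flare near tip,guide [[ 0.4981 -0.0386  0.02  ]]
8 [ 0.3804 -0.2071  0.0059] [-1.3322  1.2572 -0.8222] 21.0833
```

```bash
python3 - <<'E'
from h import *
np.set_printoptions(precision=4,suppress=True)
p,r=down([.508,-.2135],.006,.008); robot.move_linear(p,r,.045)
s=st();print(s["time"],s["contact_force"],s["tool_pos"])
p2,_=down([.49,-.2135],.006,.008); robot.move_linear(p2,r,.1)
s=st();P=wristP(s);np.savez("p6.npz",**P)
cv2.imwrite("pics/w6.png",optics.read_camera("wrist"));cv2.imwrite("pics/t6.png",optics.read_camera("top"))
E
```

```text
24.075 [-5.5076  0.2993  3.617 ] [ 0.5074 -0.2135  0.0059]
```

View pics/w6.png

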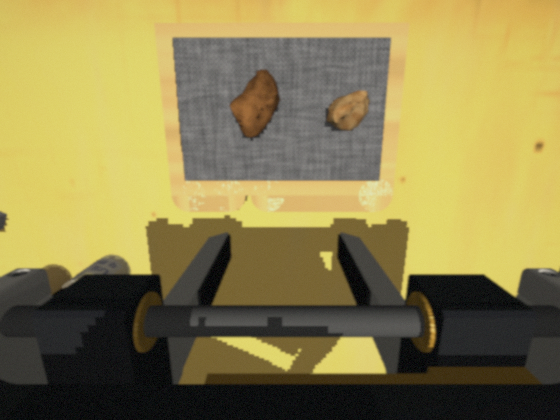

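View pics/t6.png

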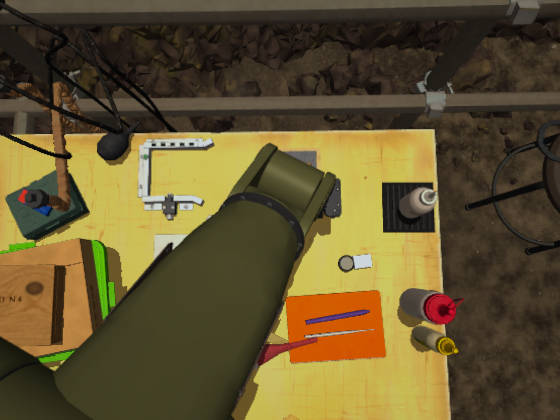

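```bash
python3 - <<'E'
from h import *
np.set_printoptions(precision=4,suppress=True)
s=st();robot.move_linear(s["tool_pos"]+[-.01,0,.1],max_speed=.2)
p,r=down([.567,-.31],.10,np.pi/2+.008); robot.move_pose(p,r)
s=st();P=wristP(s);print(s["time"],s["tool_pos"],s["qpos"])
cv2.imwrite("pics/w7.png",optics.read_camera("wrist"));cv2.imwrite("pics/t7.png",optics.read_camera("top"))
a=cv2.imread("pics/t7.png");cv2.imwrite("pics/c7.png",cv2.resize(a[125:275,130:330],None,fx=4,fy=4,interpolation=cv2.INTER_CUBIC))
E
```

```text
26.6167 [ 0.5668 -0.3097  0.0995] [-0.5568  0.6081  1.331   0.0001  1.2034 -0.5638]
```

View pics/w7.png

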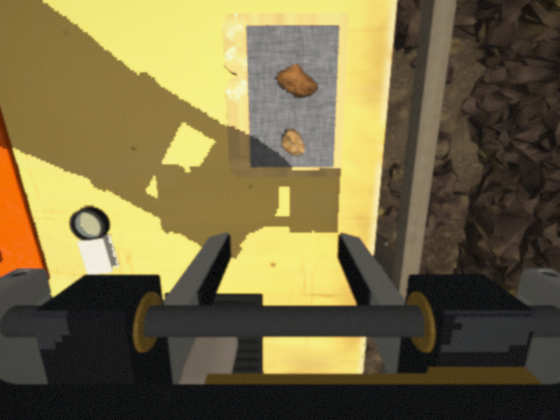

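View pics/c7.png

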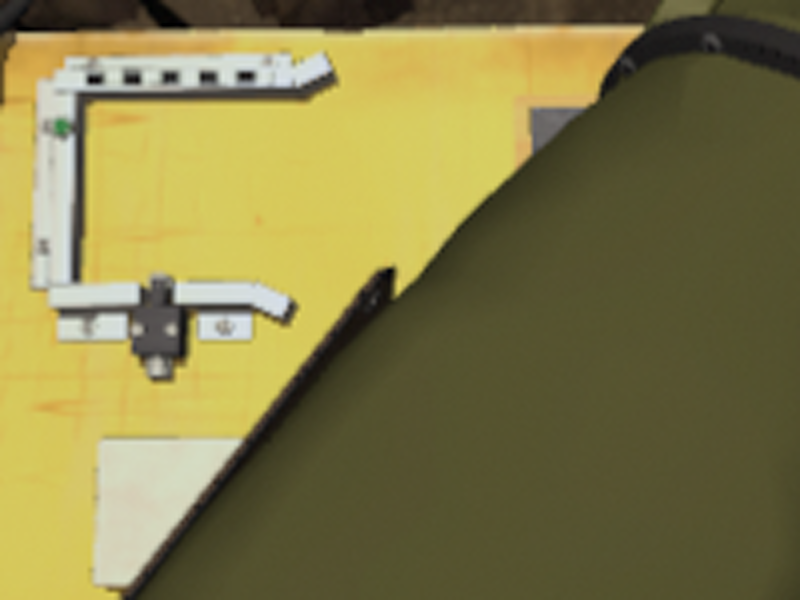

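```bash
python3 - <<'E'
from h import *
np.set_printoptions(precision=4,suppress=True)
print("far-left top:",cast("top",np.array([[518,98]])/4.+[130,125],.019))
P=wristP(st())
print(cast("wrist",[[345,14],[347,174],[225,16],[228,176]],.019,P))
print("table fence?",cast("wrist",[[240,55],[240,90],[230,72]],.019,P))
E
```

```text
far-left top: [[ 0.6114 -0.1491  0.019 ]]
[[ 0.6149 -0.1473  0.019 ]
 [ 0.6243 -0.2738  0.019 ]
 [ 0.5204 -0.1494  0.019 ]
 [ 0.5175 -0.2764  0.019 ]]
table fence? [[ 0.5313 -0.1773  0.019 ]
 [ 0.5305 -0.2039  0.019 ]
 [ 0.5227 -0.1901  0.019 ]]
```

```bash
python3 - <<'E'
from h import *
np.set_printoptions(precision=4,suppress=True)
eoat.command_gripper(.06)
p,r=down([.567,-.308],.006,np.pi/2+.008); robot.move_linear(p,r,.15)
f0=st()["contact_force"]
p,r=down([.567,-.28],.006,np.pi/2+.008); robot.move_linear(p,r,.05); print(st()["contact_force"]-f0)
p,r=down([.571,-.16],.006,np.pi/2+.008); robot.move_linear(p,r,.05)
s=st();print(s["time"],s["contact_force"]-f0,s["tool_pos"])
cv2.imwrite("pics/w8.png",optics.read_camera("wrist"));a=optics.read_camera("top");cv2.imwrite("pics/t8.png",a)
cv2.imwrite("pics/c8.png",cv2.resize(a[125:275,130:330],None,fx=4,fy=4,interpolation=cv2.INTER_CUBIC))
E
```

```text
[ 0.0063 -0.2431 -1.349 ]
31.15 [ 0.1288 -1.8882 -2.0627] [ 0.571 -0.16   0.006]
```

View pics/w8.png

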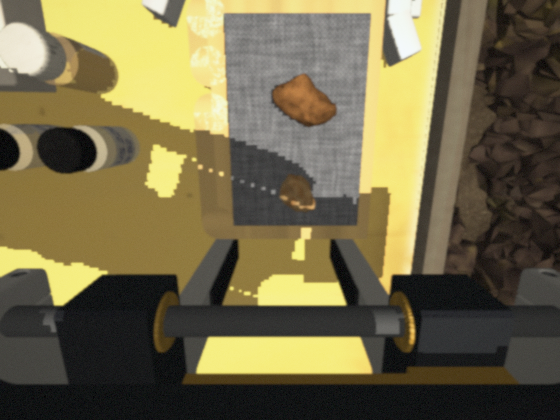

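View pics/c8.png

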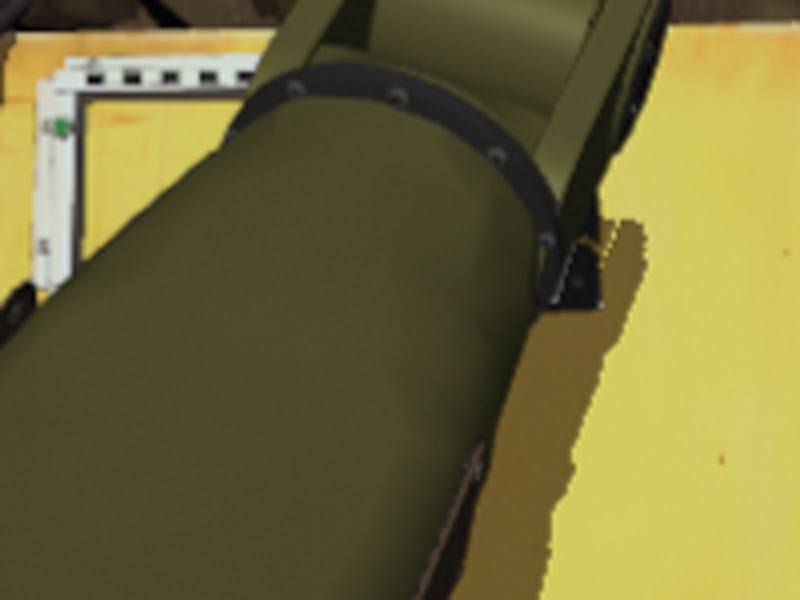

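```bash
python3 - <<'E'
import cv2
a=cv2.imread("pics/w8.png");cv2.imwrite("pics/c8b.png",cv2.resize(a[0:110,130:440],None,fx=2.5,fy=5,interpolation=cv2.INTER_CUBIC))
E
```

```text
(no output)
```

View pics/c8b.png

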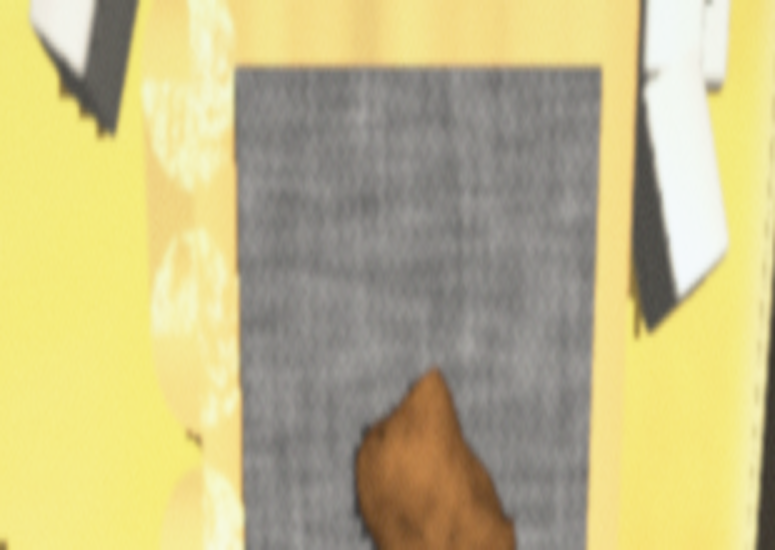

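```bash
python3 - <<'E'
from h import *
np.set_printoptions(precision=3,suppress=True)
f0=np.array([0,0,0])
ys=[-.125,-.105,-.09,-.075,-.065,-.060]
for y in ys:
    p,r=down([.571-.0015*(y+.16)/.105,y],.006,np.pi/2+.008); robot.move_linear(p,r,.05)
    s=st();f=s["contact_force"];print(s["time"],s["tool_pos"],f,s["wrist_torque"])
    if np.hypot(f[0],f[1])>28: break
cv2.imwrite("pics/w9.png",optics.read_camera("wrist"))
E
```

```text
32.1 [ 0.571 -0.125  0.006] [ 0.875 -0.633 -0.343] [-0.034 -0.088  0.004]
32.65 [ 0.57  -0.105  0.006] [ 0.204  0.402 -0.22 ] [ 0.009 -0.106  0.017]
33.1 [ 0.57  -0.09   0.006] [-1.033 -0.124  0.138] [-0.072 -0.083 -0.018]
33.55 [ 0.57  -0.075  0.006] [ 0.523 -0.239 -0.138] [-0.026 -0.076  0.01 ]
33.9 [ 0.57  -0.065  0.006] [-0.794 -0.126 -0.465] [-0.088 -0.086  0.044]
34.15 [ 0.57  -0.06   0.006] [ 0.272 -0.573 -0.4  ] [ 0.007 -0.093 -0.058]
```

View pics/w9.png

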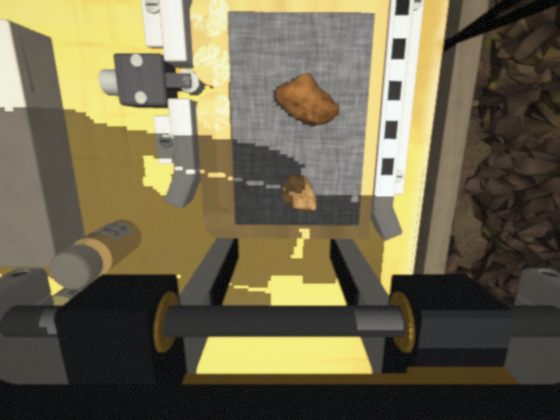

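```bash
python3 - <<'E'
from h import *
np.set_printoptions(precision=3,suppress=True)
for y in np.arange(-.057,-.035,.003):
    p,r=down([.5695,y],.006,np.pi/2+.008); robot.move_linear(p,r,.03)
    s=st();f=s["contact_force"];print(s["time"],s["tool_pos"],f)
    if np.hypot(f[0],f[1])>20: break
cv2.imwrite("pics/w10.png",optics.read_camera("wrist"))
E
```

```text
34.45 [ 0.569 -0.057  0.006] [ 0.599  0.222 -0.675]
34.7 [ 0.569 -0.055  0.006] [ -2.004 -10.826   0.724]
34.95 [ 0.569 -0.055  0.006] [ -3.792 -31.614   0.836]
```

View pics/w10.png

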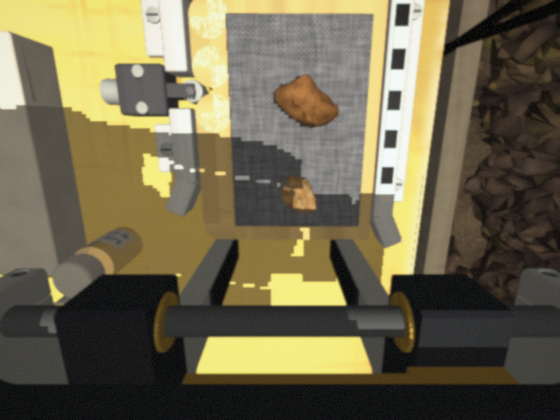

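```bash
python3 - <<'E'
from h import *
np.set_printoptions(precision=3,suppress=True)
s=st();robot.move_linear(s["tool_pos"]+[0,-.04,0],max_speed=.1)
robot.move_linear(st()["tool_pos"]+[0,0,.12],max_speed=.2)
cv2.imwrite("pics/w11.png",optics.read_camera("wrist"))
robot.move_joints([-1.325,.3,1.521,0,1.321,-.067])
s=st();print(s["time"],s["contact_force"])
a=optics.read_camera("top");cv2.imwrite("pics/t11.png",a);cv2.imwrite("pics/s11.png",optics.read_camera("scene"))
cv2.imwrite("pics/c11.png",cv2.resize(a[125:275,130:330],None,fx=4,fy=4,interpolation=cv2.INTER_CUBIC))
E
```

```text
38.5167 [-0.243 -0.733 -0.351]
```

View pics/c11.png

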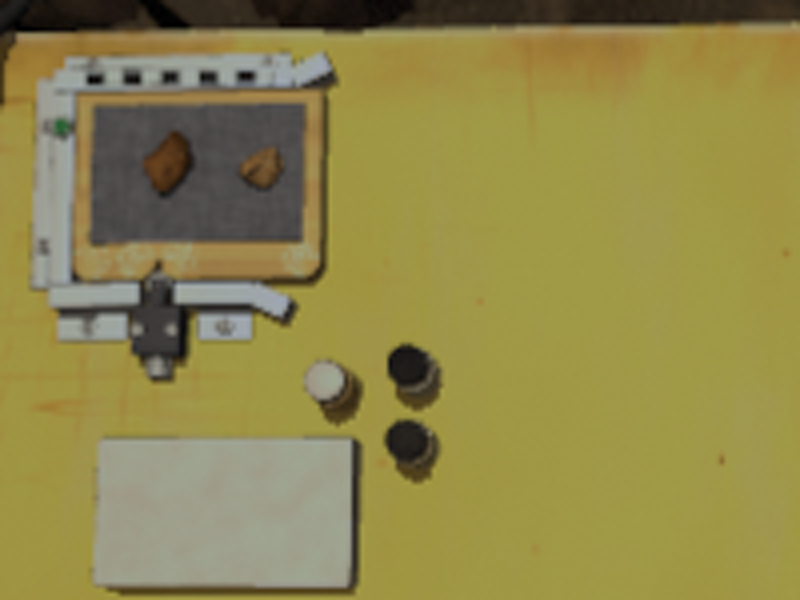

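View pics/t11.png

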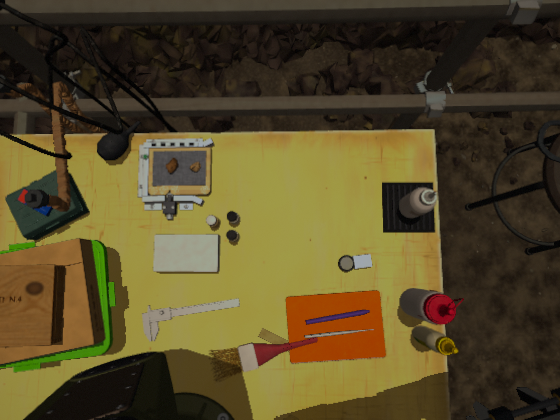

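View pics/w11.png

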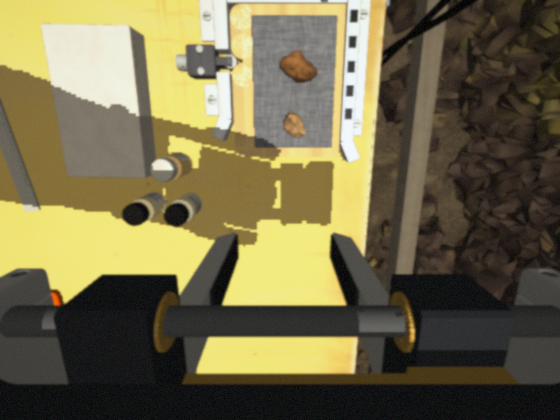

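```bash
python3 -c "
from h import *
robot.finish_job(); print(st()['time'])"
```

```text
the job is handed in; nothing more can be done
the job is handed in; nothing more can be done
```

The job is handed in at about 38.5 s of the 66 s allowed. The bottle stands upright on its mat, and the board is in the dock against the end stop. No verdict was reported.

**Bottle:** I gripped it lying down, turned it upright in the air and lowered it onto the mat until I felt contact (about 8 N), before touching the board.

**Board:** I slid it flat with two spread fingertips low on its edges, first along +x, then along +y into the channel. I stopped when the push rose sharply to about 32 N with the tool no longer advancing.

**Last checks (top and wrist pictures):**
- The board edge lies against the end stop and the far fence.
- The roller sits in the board's notch. Its outer knob looks the same as with the dock empty, but I judged this from the pictures; I had no direct reading of the catch.
- Both bone pieces are on the board, in about the same place as before.
- The vials, carton and loupe are at their starting pixel positions.
- The bottle is standing on the mat, and the arm was clear of everything.

**Disagreements:**
- The top and wrist cameras differed by about 4 mm on the board's position, so I lined the board up with the dock within a single picture.
- I saw no distinct 8–18 N push from the catch. The forces I read between steps stayed near zero until the last few millimetres, then rose to 11 N and 32 N.

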